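Lift the drying dish onto the balance with the flat lifter

TASK

Slide the flat steel lifter under the large round porcelain dish in the drying tray, carry the dish on its blade to the balance and slide it gently off, flat onto the middle of the weighing pan. Then lay the lifter flat on the bench, blade down and clear of everything. Do not touch the dish with the gripper, tip or drop it, and leave the other things where they are.

Things in the scene. Friction and masses are not known exactly. Their poses are not given: they have to be found in the camera images.
- dish_center (a point): centre (half-way up) of the large round white porcelain dish to be moved: 110 mm across, 16 mm high, about 160 g, too wide to grasp. Foot 88 mm across; from it the underside slopes out and up to the full 110 mm at 8 mm height, so a thin blade can get under its edge all round. z is up; its yaw means nothing. It stands on the tray's floor.
- tray: fixed steel drying tray on the bench; origin at the centre of its underside. Floor 190 mm (x) by 168 mm (y), its top 3 mm above the bench. Walls 22 mm high above the bench across the +x end (inner face at x = 95 mm) and along both sides (inner faces at y = -80 and 80 mm); the -x end is open. A pushed dish slides (friction about 0.6) until the +x wall stops it.
- lifter_grip (a point): the flat lifter, a cranked spatula (220 g) lying blade down on the bench. This is the grip place in its black handle, a level bar 24 mm wide (y) and 24 mm high that runs from 27 mm ahead of this point to 83 mm behind; on its centre line, 52 mm above the blade's underside. x points to the blade's nose, z up. Centre of mass 60 to 75 mm ahead.
- lifter_nose (a point): middle of the blade's straight nose edge, at its underside, 140 mm ahead of the grip point; axes as there. Steel blade 84 mm wide, 2 mm thick, 100 mm long; an upright heel plate (14 mm high) 100 mm behind this point stops the dish, whose centre is then 45 mm behind it. Polished, slippery: within 10 degrees of level it carries the dish safely; tilted nose-down the dish slides off from 14 to 22 degrees on.
- pan_top (a point): centre of the upper face of the balance's round flat steel weighing pan (170 mm across, 76 mm above the bench; it does not move). z is up, x points away from the display. The white housing is 200 mm wide (y), from 190 mm in -x to 100 mm in +x of this point, its top 58 mm above the bench.
- beaker: bystander: glass beaker, 72 mm across, 95 mm high; origin under its centre
- jar: bystander: glass jar, 52 mm across, 75 mm high; origin under its centre
- small_dish: bystander: small solid porcelain disc dish, 76 mm across, 14 mm high; origin under its centre; not the dish to be moved
- mortar: bystander: porcelain mortar bowl, 104 mm across, 60 mm high; origin under its centre
- wash_bottle: bystander: white bottle, 68 mm across, 170 mm high; origin under its centre
- reagent: bystander: amber bottle, 64 mm across, 130 mm high; origin under its centre
- carton: bystander: cardboard carton 120 x 120 x 40 mm; origin under its centre

How it is judged:
On the way, in this order (a step that is already met when the one before it is completed fails the run):
1. the dish is lifted on the lifter's blade, clear of the tray (contact force between dish and lifter above 0.3 N and contact force between dish and tray below 0.05 N and z of dish_center in the frame of tray above 0.035 m and angle between dish_center's own z axis and vertical below 0.45 rad), for 0.3 s.
2. the dish lies flat on the middle of the pan (within 25 mm), the blade out from under it (z of dish_center in the frame of pan_top between 0.005 and 0.012 m and horizontal distance between dish_center and pan_top below 0.025 m and angle between dish_center's own z axis and vertical below 0.06 rad and contact force between dish and lifter below 0.05 N), for 0.2 s.
At the end, for the whole second after the job is handed in: The dish lies flat (within 0.06 rad) on the pan, its centre within 25 mm of the pan's centre, with nothing of the lifter touching it; the lifter lies blade down flat on the bench (grip point 48 to 56 mm above it, tilt below 0.06 rad), touching neither tray nor balance; both are at rest (all of step 2 and linear speed of each of dish, lifter below 0.01 m/s and height (world z) of lifter_grip between 0.048 and 0.056 m and angle between lifter_grip's own z axis and vertical below 0.06 rad and contact force between lifter and tray below 0.05 N and contact force between lifter and balance below 0.05 N).
It fails at once if the gripper touches the dish (contact force between the fingers and dish above 0.5 N).
It fails at once if the dish is tipped by more than 40 degrees (angle between dish_center's own z axis and vertical above 0.7 rad).
It fails at once if the dish is dropped or flung (faster than 0.7 m/s) (linear speed of dish above 0.7 m/s).
It fails at once if a bystander is moved by more than 30 mm (distance of any of beaker, jar, small_dish, mortar, wash_bottle, reagent, carton from where it was at the start of the episode above 0.03 m).
It also fails if it takes over 69 s, if anything falls off the work surface, if the arm or the gripper's body presses on something with over 40 N, if the wrist force passes 120 N, or if a joint passes its speed limit or range.

ROBOT

A 6-joint arm with a two-finger parallel gripper is mounted at the origin on the work surface. World frame = base frame: x ahead of the robot, y to its left, z up, the work surface at z = 0. Lengths are in m, angles in rad, forces in N, time in s.
With the tool pointing down it reaches from about 0.3 to 1 m from the base axis. Payload 5.1 kg.
Tool frame: the origin (TCP) lies midway between the tips of the shut fingers; the grasp point (between the pads) lies robot.tcp_to_grasp behind it (robot.tcp_to_grasp is the distance from the TCP to the grasp point, in m); z points along the fingers, y is the direction in which the jaws open and shut (so a half turn about z gives the same grasp; the last joint's range is limited). The gripper opens to 95 mm and grips with 3 to 60 N. Pads are 20 mm wide; open, the fingers measure 119 mm over their backs; the gripper's body (75 mm by 180 mm) begins 59 mm behind the grasp point.
Start: joints at [-1.314, 0.124, 1.65, -0, 1.367, -0.083], TCP at [0.217, -0.613, 0.215] pointing down, gripper open.
Joint ranges: [-2.61, 2.61], [-1.02, 2.33], [0.03, 2.71], [-1.35, 4.49], [0.32, 2.68], [-2.91, 2.91]. Speed limits (rad/s): [2.57, 2.57, 3.14, 3.14, 3.14, 3.14].

INTERFACE

Orientations are given as a unit quaternion [x, y, z, w].
In Python, from rig import robot, viewer gives the robot as it stands. The module is installed in compiled form; this text tells all that it offers.
- The arm moves only by the shell command python3 -m crank 'ROWS' [FORCE]. ROWS is JSON, a list of rows, each an object of numbers: "tx", "ty", "tz": the shift along the tool's x, y, z in m; "wx", "wy", "wz": the turn, a rotation vector about the tool's x, y, z in rad; "hand": the opening, from -1 (shut) to 1 (fully open), so that 0 is half open. A call has exactly 8 rows; each row is the pose to reach, as a shift and turn from the pose measured when the call began, along the tool's axes at that moment; what a row does not reach only later rows make up. A row lasts 1/8 s, in which the tool goes at most 62.5 mm and 10.7 degrees, less where a joint would pass 70% of its speed; a pose out of reach is approached as far as the arm can. A call with a gripper value outside its range is refused whole. The fingers move at their own pace and stop on an object; FORCE is the grip in N (left out, the last holds). Time passes only in rows, so rows that repeat a pose let the fingers close, or fill a call up. It gives the time, the measured TCP pose, the force and the opening at its end, in the units of the state.
- robot.get_obs(): the state, without advancing time (a new reading comes with each control period).
- viewer.snapshot(name): name is "scene" or "top" or "wrist"; returns a dict with "img" (384x512x3 uint8, red, green, blue), "z_map" (384x512 float32, m along the optical axis (not along the pixel's ray), 0 where there is no reading), "vfov" (degrees; the focal length in pixels is half the picture's height over the tangent of half this angle, whatever the lens; pixels are square), "cx", "cy" (the principal point, pixels), "T" (4x4, takes a point from camera to world coordinates); the wrist camera has in their place "T_tool_cam" (4x4, takes a point from camera to tool coordinates, whose origin is the TCP and whose axes are the flange's). Camera axes: x right, y up, looking along -z (the intrinsics and any distortion apply to the point x, -y, -z); pixel columns grow to the right and rows downward; lengths in m; the calibration is good to about 2 mm. A picture is of the moment at which its call begins: read the wrist's pose just before it.
- robot.finish_job(): hands the job in, once; it reports no verdict.
The state is a dict: "t": time; "q": joint angles; "qvel": joint speeds; "joint_torque": joint torques, N m; "eef_pos": TCP position; "orientation": TCP orientation; "wrist_force": force on the tool from outside, world axes, zero at the start; "torque": the same for the moment, N m; "opening": finger opening in m.
Only numpy, scipy, OpenCV 4.12 (cv2) and the standard library are available. Lean on these libraries where they do the work, as an engineer would, in place of code of your own. Each camera call takes 0.05 s, during which the arm holds its last target. There are 200 camera calls.

## Working session

There is one attempt and no reset: what is moved stays moved. The work goes in short steps, Python scripts to look and compute and a shell command to move; the robot and the scene stay as the last step left them, time stands still between calls to the robot, and variables do not carry over. Pictures are saved under pics/ and viewed, about 8 in all and at most 12, crops included, and the job is handed in when it is done.

```bash
mkdir -p pics
cat > h.py <<'E'
import numpy as np, cv2, pickle
from rig import robot, viewer
from scipy.spatial.transform import Rotation as R
def snap(n):
    o=robot.get_obs(); s=viewer.snapshot(n)
    if 'T' not in s:
        T=np.eye(4);T[:3,:3]=R.from_quat(o['orientation']).as_matrix();T[:3,3]=o['eef_pos'];s['T']=T@s['T_tool_cam']
    s['f']=192/np.tan(np.radians(s['vfov'])/2); return s
def cloud(s):
    v,u=np.mgrid[:384,:512]; z=s['z_map']
    P=np.stack([(u-s['cx'])/s['f']*z,-(v-s['cy'])/s['f']*z,-z],-1)
    return P@s['T'][:3,:3].T+s['T'][:3,3]
def ray_at(s,u,v,h):
    d=s['T'][:3,:3]@np.array([(u-s['cx'])/s['f'],-(v-s['cy'])/s['f'],-1]);o=s['T'][:3,3]
    return o+d*(h-o[2])/d[2]
def save(s,n): cv2.imwrite('pics/'+n,s['img'][:,:,::-1])
E
python3 - <<'E'
from h import *
print(robot.get_obs(),robot.tcp_to_grasp)
for n in('top','scene'):
    s=snap(n);save(s,n+'.png');print({k:v for k,v in s.items() if k not in('img','z_map')});pickle.dump(s,open(n+'.pkl','wb'))
a=cv2.imread('pics/top.png')
cv2.imwrite('pics/top_big.png',cv2.resize(a,(800,600),interpolation=cv2.INTER_CUBIC))
E
```

```text
{'t': 0.0, 'q': array([-1.31360344e+00,  1.24501393e-01,  1.65166971e+00,  2.74443514e-05,
        1.36750726e+00, -8.25612209e-02]), 'qvel': array([ 0.00022154, -0.00163928, -0.00148834,  0.00033898,  0.00040474,
        0.00045439]), 'joint_torque': array([-6.01125157e-04, -4.17607641e+01, -3.59927988e+01,  7.75358384e-02,
        4.91920067e-02, -1.70040289e-04]), 'eef_pos': array([ 0.21645507, -0.61221648,  0.213392  ]), 'orientation': array([ 9.85605494e-01,  1.69058340e-01, -7.75563902e-05, -1.04005179e-03]), 'wrist_force': array([ 0.15420951, -0.39611778, -0.01229689]), 'torque': array([-0.06309108, -0.01487536, -0.01376285]), 'opening': 0.09514831214164302} 0.0188
{'vfov': 54.95845813212247, 'cx': 251.12346691295377, 'cy': 191.77497634032954, 'T': array([[ 9.88339727e-02,  9.72674137e-01, -2.10087765e-01,
         2.10881292e-01],
       [-9.95103904e-01,  9.65520249e-02, -2.11169581e-02,
        -1.20921749e-02],
       [-2.55519872e-04,  2.11146229e-01,  9.77454452e-01,
         1.59663050e+00],
       [ 0.00000000e+00,  0.00000000e+00,  0.00000000e+00,
         1.00000000e+00]]), 'f': np.float64(369.15525096599544)}
{'vfov': 55.199739301783694, 'cx': 251.93324317839014, 'cy': 190.2154421445955, 'T': array([[-0.03594913, -0.853808  ,  0.51934532,  1.24747267],
       [ 0.99923923, -0.02284725,  0.03160636,  0.05334543],
       [-0.01512015,  0.52008644,  0.85397979,  1.28184572],
       [ 0.        ,  0.        ,  0.        ,  1.        ]]), 'f': np.float64(367.2641618677663)}
```

View pics/top_big.png

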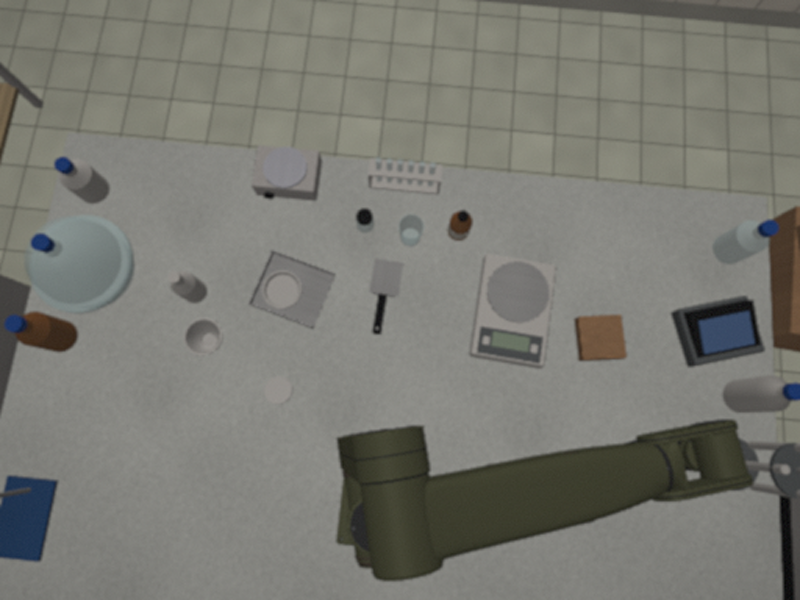

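View pics/scene.png

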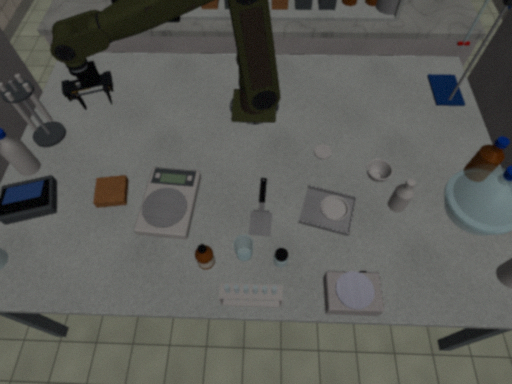

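The top view (800x600 enlargement) shows the dish at about (281,291), tray around (292,289), lifter nose at (387,262), handle end at (378,330) and pan at (517,292). The scene view agrees. Next I'll enlarge the work area and measure from both cameras.

Run:
```python
from h import *
s=pickle.load(open('top.pkl','rb'));a=s['img'][135:245,150:365,::-1]
b=pickle.load(open('scene.pkl','rb'));c=b['img'][155:275,130:360,::-1]
k=3.4
A=cv2.resize(a,None,fx=k,fy=k,interpolation=cv2.INTER_CUBIC)[:300];A=cv2.resize(a,(586,300),interpolation=cv2.INTER_CUBIC);C=cv2.resize(c,(575,300),interpolation=cv2.INTER_CUBIC)
A=cv2.resize(a,(575,294),interpolation=cv2.INTER_CUBIC)
cv2.imwrite('pics/crop.png',np.vstack([A,C]))
for n,q,pts in(('top',s,dict(dish=(281/1.5625,291/1.5625),grip=(381/1.5625,305/1.5625),heel=(385/1.5625,294/1.5625),nose=(387/1.5625,262/1.5625),pan=(517/1.5625,292/1.5625))),('scene',b,dict(dish=(333,208),grip=(263,190),nose=(260,234),pan=(165,208)))):
    P=cloud(q)
    for m,(u,v) in pts.items(): print(n,m,P[int(round(v)),int(round(u))].round(3))
```

```text
top dish [0.548 0.338 0.005]
top grip [0.524 0.05  0.062]
top heel [0.555 0.044 0.061]
top nose [ 0.661  0.047 -0.001]
top pan [ 0.593 -0.314  0.072]
scene dish [0.549 0.326 0.014]
scene grip [0.506 0.051 0.066]
scene nose [0.663 0.044 0.002]
scene pan [ 0.602 -0.314  0.078]
```

View pics/crop.png

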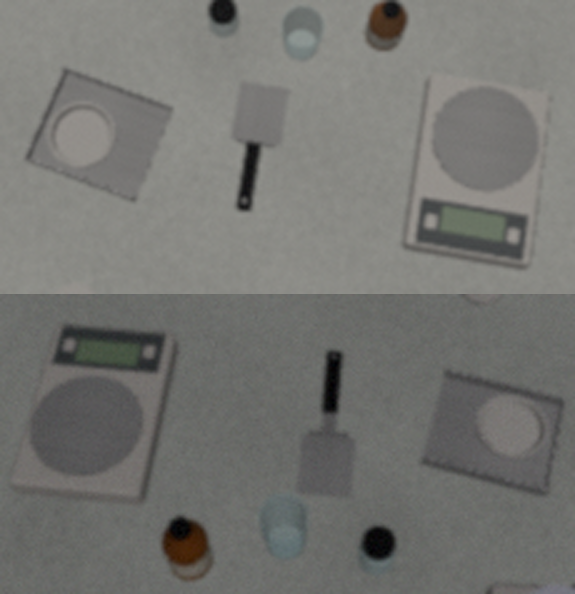

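The crops show that the tray's dark wall opposite its open end is on the dish side (left in the top view, world +y). The open end faces the lifter. I read the tray corners in the top crop as (65,70),(172,108),(135,200),(27,158), the blade corners as (241,83),(290,88),(281,146),(233,141), and the handle as running (252,143)-(244,209).

Run:
```python
from h import *
s=pickle.load(open('top.pkl','rb'));b=pickle.load(open('scene.pkl','rb'))
t=lambda x,y,h:ray_at(s,150+x/2.674,135+y/2.673,h)[:2].round(4)
c=lambda x,y,h:ray_at(b,130+x/2.5,155+(y-294)/2.5,h)[:2].round(4)
print('tray top',[t(x,y,.022) for x,y in((65,70),(172,108),(135,200),(27,158))])
print('tray scn',[c(x,y,.022) for x,y in((547,493),(422,463),(447,371),(563,400))])
print('blade top',[t(x,y,.002) for x,y in((241,83),(290,88),(281,146),(233,141))])
print('blade scn',[c(x,y,.002) for x,y in((351,496),(297,492),(303,433),(355,433))])
print('handle',t(252,143,.064),t(244,209,.064),c(330,412,.064),c(334,351,.064))
print('dish',t(83,135,.019),c(510,427,.019)); print('pan',t(486,138,.076),c(86,425,.076))
print('disp',t(472,222,.058),c(109,352,.058))
P=cloud(s)
m=(abs(P[...,0]-.6)<.2)&(abs(P[...,1]+.31)<.15)&(P[...,2]>.068)&(P[...,2]<.09);q=P[m];print('pan cloud',q.min(0),q.max(0),np.median(q,0),len(q))
```

```text
tray top [array([0.654 , 0.3753]), array([0.6067, 0.1906]), array([0.4484, 0.2317]), array([0.4998, 0.4157])]
tray scn [array([0.6651, 0.3745]), array([0.6207, 0.1902]), array([0.4543, 0.2354]), array([0.5036, 0.4158])]
blade top [array([0.6663, 0.0831]), array([6.657e-01, 5.000e-04]), array([0.5651, 0.0059]), array([0.5657, 0.0858])]
blade scn [array([0.6695, 0.0832]), array([0.6652, 0.0011]), array([0.5634, 0.0065]), array([0.5611, 0.0885])]
handle [0.5516 0.0516] [0.4447 0.0532] [0.5592 0.0485] [0.448  0.0524]
dish [0.5476 0.3308] [0.5529 0.3291]
pan [ 0.5935 -0.3162] [ 0.5984 -0.3171]
disp [ 0.4605 -0.3051] [ 0.4554 -0.307 ]
pan cloud [ 0.42327563 -0.39863305  0.06802886] [ 0.7935739  -0.16002387  0.08976646] [ 0.59616637 -0.31368722  0.07433782] 1221
```

Two views agree to within a few mm. Lifter grip is at about (0.527,0.049) with yaw -0.05. Tray yaw is about 1.31, dish (0.550,0.330), pan (0.596,-0.316). I'll move above the lifter.

```bash
cat >> h.py <<'E'
def to(x,y,z,yaw,pitch=0):
    """print shift/turn to TCP target; tool x at world yaw, tool z down; pitch>0 = nose down"""
    o=robot.get_obs();R0=R.from_quat(o['orientation'])
    Rt=R.from_euler('z',yaw)*R.from_euler('y',pitch)*R.from_euler('x',np.pi)
    d=R0.inv().apply(np.array([x,y,z])-o['eef_pos']);w=(R0.inv()*Rt).as_rotvec()
    print('t',d.round(4),'w',w.round(4),'|d|',np.linalg.norm(d).round(3))
def st():
    o=robot.get_obs();m=R.from_quat(o['orientation']).as_matrix();x=m[:,0]
    print('t',round(o['t'],2),'p',o['eef_pos'].round(4),'yaw',np.arctan2(x[1],x[0]).round(4),'nosedown',(-np.arcsin(x[2])).round(4),'roll',np.arcsin(m[2,1]).round(4),'F',o['wrist_force'].round(2),'M',o['torque'].round(2),'open',round(o['opening'],4))
E
python3 -c "
from h import *
st();to(.527,.049,.2,-.05)"
```

```text
t 0.1 p [ 0.2165 -0.6123  0.2135] yaw 0.3398 nosedown -0.0002 roll -0.0019 F [-0.33 -0.37  0.09] M [-0.06 -0.   -0.03] open 0.095
t [ 0.5132 -0.52    0.0146] w [-1.900e-03  2.000e-04  3.898e-01] |d| 0.731
```

```bash
python3 -m crank '[{"tx":0.04,"ty":-0.04,"tz":0},{"tx":0.083,"ty":-0.083,"tz":0.0},{"tx":0.126,"ty":-0.127,"tz":0.0,"wz":0.1},{"tx":0.169,"ty":-0.170,"tz":0.0,"wz":0.2},{"tx":0.212,"ty":-0.213,"tz":0.0,"wz":0.3},{"tx":0.255,"ty":-0.257,"tz":0.0,"wz":0.39},{"tx":0.298,"ty":-0.300,"tz":0.0,"wz":0.39},{"tx":0.34,"ty":-0.343,"tz":0.0,"wz":0.39}]' 30; python3 -c "
from h import *
st();to(.527,.049,.2,-.05)"
```

```text
t 0.1 p [ 0.2165 -0.6123  0.2135] yaw 0.3398 nosedown -0.0002 roll -0.0019 F [-0.33 -0.37  0.09] M [-0.06 -0.   -0.03] open 0.095
t [ 0.5132 -0.52    0.0146] w [-1.900e-03  2.000e-04  3.898e-01] |d| 0.731schema error: expected keys tx, ty, tz, wx, wy, wz, hand
```

All keys are required, so I'll write them all out.

```bash
python3 -m crank '[{"tx":0.04,"ty":-0.04,"tz":0,"wx":0,"wy":0,"wz":0,"hand":1},{"tx":0.083,"ty":-0.083,"tz":0,"wx":0,"wy":0,"wz":0,"hand":1},{"tx":0.126,"ty":-0.127,"tz":0,"wx":0,"wy":0,"wz":0.1,"hand":1},{"tx":0.169,"ty":-0.170,"tz":0,"wx":0,"wy":0,"wz":0.2,"hand":1},{"tx":0.212,"ty":-0.213,"tz":0,"wx":0,"wy":0,"wz":0.3,"hand":1},{"tx":0.255,"ty":-0.257,"tz":0,"wx":0,"wy":0,"wz":0.39,"hand":1},{"tx":0.298,"ty":-0.300,"tz":0,"wx":0,"wy":0,"wz":0.39,"hand":1},{"tx":0.34,"ty":-0.343,"tz":0,"wx":0,"wy":0,"wz":0.39,"hand":1}]' 30; python3 -c "
from h import *
st();to(.527,.049,.2,-.05)"
```

```text
t: 1.1
eef_pos: [0.423, -0.1736, 0.214]
orientation: [1.0, -0.025, -0.0, -0.001]
wrist_force: [1.2, -0.7, -0.6]
opening: 0.0952
t 1.1 p [ 0.423  -0.1736  0.214 ] yaw -0.0504 nosedown 0.0004 roll -0.0017 F [ 1.18 -0.75 -0.61] M [-0.02  0.04  0.02] open 0.0952
t [ 0.0927 -0.2275  0.0143] w [-0.0017  0.0004 -0.0004] |d| 0.246
```

```bash
python3 -m crank '[{"tx":0.02,"ty":-0.05,"tz":0.002,"wx":0,"wy":0,"wz":0,"hand":1},{"tx":0.042,"ty":-0.103,"tz":0.005,"wx":0,"wy":0,"wz":0,"hand":1},{"tx":0.064,"ty":-0.156,"tz":0.01,"wx":0,"wy":0,"wz":0,"hand":1},{"tx":0.082,"ty":-0.2,"tz":0.014,"wx":0,"wy":0,"wz":0,"hand":1},{"tx":0.093,"ty":-0.227,"tz":0.014,"wx":0,"wy":0,"wz":0,"hand":1},{"tx":0.093,"ty":-0.2275,"tz":0.014,"wx":0,"wy":0,"wz":0,"hand":1},{"tx":0.093,"ty":-0.2275,"tz":0.014,"wx":0,"wy":0,"wz":0,"hand":1},{"tx":0.093,"ty":-0.2275,"tz":0.014,"wx":0,"wy":0,"wz":0,"hand":1}]' 30; python3 -c "
from h import *
st();s=snap('wrist');pickle.dump(s,open('w1.pkl','wb'));save(s,'w1.png');print(s['f'],s['cx'],s['cy'],s['T_tool_cam'])"
```

```text
t: 2.1
eef_pos: [0.527, 0.0479, 0.2002]
orientation: [1.0, -0.026, -0.0, -0.001]
wrist_force: [1.3, -0.1, 0.2]
opening: 0.095
t 2.1 p [0.527  0.0479 0.2002] yaw -0.0519 nosedown 0.0006 roll -0.0015 F [ 1.32 -0.14  0.17] M [ 0.02 -0.01  0.03] open 0.095
333.0635712003132 256.1578494124463 192.93037771793237 [[ 5.61253985e-05  9.55722562e-01  2.94269234e-01  8.34020799e-02]
 [ 9.99999770e-01  1.45184340e-04 -6.62255218e-04  8.58117141e-04]
 [-6.75655538e-04  2.94269203e-01 -9.55722334e-01 -1.68486608e-01]
 [ 0.00000000e+00  0.00000000e+00  0.00000000e+00  1.00000000e+00]]
```

View pics/w1.png

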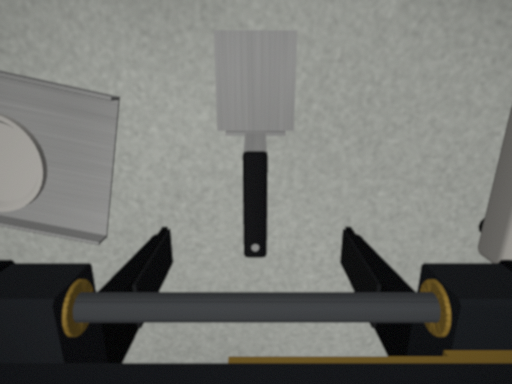

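The wrist view shows the handle top running from (255,152) to (255,256), the blade nose corners at (215,30) and (297,30), and the heel at about (219..294,131). The lifter is well aligned with the tool.

```bash
python3 -c "
from h import *
s=pickle.load(open('w1.pkl','rb'));P=cloud(s)
for u,v,h in((255,152,.064),(255,254,.064),(215,30,.002),(297,30,.002),(295,131,.002),(219,131,.002)):print(ray_at(s,u,v,h).round(4))
for u,v in((255,170),(255,220),(255,60),(330,100),(90,130),(22,165)):print(P[v,u].round(4))
to(.527,.049,.0335,-.05)
"
```

```text
[0.5559 0.0466 0.064 ]
[0.4517 0.0521 0.064 ]
[0.6699 0.081  0.002 ]
[ 0.6657 -0.001   0.002 ]
[0.5657 0.0027 0.002 ]
[0.5699 0.0854 0.002 ]
[0.5387 0.0475 0.0629]
[0.4878 0.0502 0.0617]
[ 6.401e-01  4.240e-02 -1.000e-04]
[ 0.5961 -0.0357 -0.0019]
[0.5783 0.2258 0.0018]
[0.5446 0.306  0.0071]
t [-0.     -0.0008  0.1669] w [-0.0016  0.0003 -0.002 ] |d| 0.167
```

```bash
python3 -m crank '[{"tx":0.0015,"ty":0,"tz":0.05,"wx":0,"wy":0,"wz":0,"hand":1},{"tx":0.0015,"ty":0,"tz":0.1,"wx":0,"wy":0,"wz":0,"hand":1},{"tx":0.0015,"ty":0,"tz":0.14,"wx":0,"wy":0,"wz":0,"hand":1},{"tx":0.0015,"ty":0,"tz":0.16,"wx":0,"wy":0,"wz":0,"hand":1},{"tx":0.0015,"ty":0,"tz":0.167,"wx":0,"wy":0,"wz":0,"hand":1},{"tx":0.0015,"ty":0,"tz":0.167,"wx":0,"wy":0,"wz":0,"hand":0},{"tx":0.0015,"ty":0,"tz":0.167,"wx":0,"wy":0,"wz":0,"hand":-1},{"tx":0.0015,"ty":0,"tz":0.167,"wx":0,"wy":0,"wz":0,"hand":-1}]' 60; python3 -m crank '[{"tx":0,"ty":0,"tz":0,"wx":0,"wy":0,"wz":0,"hand":-1},{"tx":0,"ty":0,"tz":0,"wx":0,"wy":0,"wz":0,"hand":-1},{"tx":0,"ty":0,"tz":0,"wx":0,"wy":0,"wz":0,"hand":-1},{"tx":0,"ty":0,"tz":0,"wx":0,"wy":0,"wz":0,"hand":-1},{"tx":0,"ty":0,"tz":-0.02,"wx":0,"wy":0,"wz":0,"hand":-1},{"tx":0,"ty":0,"tz":-0.05,"wx":0,"wy":0,"wz":0,"hand":-1},{"tx":0,"ty":0,"tz":-0.08,"wx":0,"wy":0,"wz":0,"hand":-1},{"tx":0,"ty":0,"tz":-0.08,"wx":0,"wy":0,"wz":0,"hand":-1}]' 60; python3 -c "
from h import *
st()
s=snap('wrist');pickle.dump(s,open('w2.pkl','wb'));save(s,'w2.png');P=cloud(s)
for u,v in((255,40),(255,110),(230,60),(285,60)):print(P[v,u].round(4))
"
```

```text
t: 3.15
eef_pos: [0.5294, 0.0481, 0.0346]
orientation: [1.0, -0.026, 0.001, -0.001]
wrist_force: [0.2, 0.5, -0.1]
opening: 0.0706
t: 4.15
eef_pos: [0.5309, 0.048, 0.1168]
orientation: [1.0, -0.026, 0.003, -0.001]
wrist_force: [0.0, -0.3, -2.4]
opening: 0.0237
t 4.15 p [0.5309 0.048  0.1168] yaw -0.052 nosedown -0.0067 roll -0.0019 F [ 0.02 -0.34 -2.42] M [-0.02  0.09 -0.04] open 0.0237
[0.6425 0.0419 0.074 ]
[0.6028 0.044  0.0725]
[0.6326 0.0574 0.0728]
[0.6308 0.0247 0.0735]
```

View pics/w2.png

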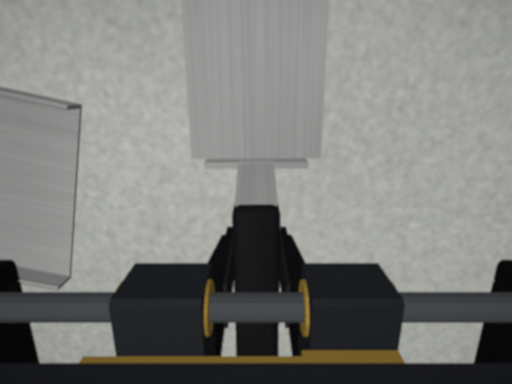

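The lifter is held with the blade level in the view, but its depth looks about 10 mm lower than expected. I'll check before going on.

```bash
python3 -c "
from h import *
st()
for n in('w1','w2'):
  s=pickle.load(open(n+'.pkl','rb'));P=cloud(s);print(n)
  for u,v in((255,20),(255,60),(255,100),(255,140),(255,150),(255,162),(255,180),(255,195),(255,212),(255,220),(255,235),(255,250),(400,60),(100,60),(400,200)):print(u,v,P[v,u].round(4),s['z_map'][v,u])
s=snap('top');P=cloud(s)
m=(abs(P[...,0]-.6)<.09)&(abs(P[...,1]-.045)<.06)&(P[...,2]>.04);q=P[m];print(len(q),np.median(q,0))
s=snap('scene');P=cloud(s)
m=(abs(P[...,0]-.63)<.06)&(abs(P[...,1]-.045)<.06)&(P[...,2]>.04);q=P[m];print(len(q),np.median(q,0),q.max(0))
A=np.c_[q[:,:2],np.ones(len(q))];print(np.linalg.lstsq(A,q[:,2],rcond=None)[0])
"
```

```text
t 4.2 p [0.5295 0.0479 0.1148] yaw -0.052 nosedown -0.003 roll -0.0017 F [-0.89 -0.35 -3.28] M [ 0.05  0.19 -0.01] open 0.0232
w1
255 20 [ 0.6775  0.0405 -0.0015] 0.33392763
255 60 [ 6.401e-01  4.240e-02 -1.000e-04] 0.3436687
255 100 [ 0.6003  0.0445 -0.0011] 0.3563096
255 140 [0.5624 0.0464 0.0322] 0.33566323
255 150 [0.5561 0.0467 0.0544] 0.31628206
255 162 [0.5463 0.0471 0.0625] 0.31149462
255 180 [0.5287 0.0481 0.0618] 0.3173644
255 195 [0.5142 0.0488 0.0633] 0.32018992
255 212 [0.4961 0.0498 0.0614] 0.32735854
255 220 [0.4878 0.0502 0.0617] 0.3295675
255 235 [0.4722 0.0511 0.0629] 0.33293968
255 250 [0.4556 0.0519 0.0628] 0.33792937
400 60 [ 0.6324 -0.1076 -0.0018] 0.34511086
100 60 [ 6.484e-01  2.023e-01 -4.000e-04] 0.3439847
400 200 [ 0.479  -0.1188 -0.0012] 0.3894951
w2
255 20 [0.6533 0.0413 0.0725] 0.19269484
255 60 [0.6318 0.0425 0.073 ] 0.19849566
255 100 [0.6088 0.0437 0.0724] 0.20564328
255 140 [0.5842 0.045  0.0725] 0.21267201
255 150 [0.578  0.0453 0.0734] 0.21359684
255 162 [0.5725 0.0456 0.085 ] 0.20400317
255 180 [0.5661 0.0458 0.1041] 0.1875954
255 195 [0.5619 0.046  0.1193] 0.17423877
255 212 [0.5577 0.0461 0.1336] 0.16171353
255 220 [0.554  0.0463 0.1348] 0.16171262
255 235 [0.5457 0.0468 0.1339] 0.164951
255 250 [0.538  0.0472 0.1347] 0.16637
400 60 [ 0.6323 -0.0741 -0.0018] 0.26803288
100 60 [ 0.6449  0.1674 -0.0023] 0.26877865
400 200 [ 0.5133 -0.0826 -0.0018] 0.30213684
565 [0.533608   0.04654235 0.44243838]
578 [0.61844781 0.04215111 0.07223495] [0.67147016 0.09953772 0.42434346]
[-0.6324076   0.46196192  0.45690913]
```

The lifter slipped about 12 mm during the lift because the fingers were still closing. I'll set it down and regrasp.

```bash
python3 -m crank '[{"tx":0,"ty":0,"tz":0.03,"wx":0,"wy":0,"wz":0,"hand":-1},{"tx":0,"ty":0,"tz":0.055,"wx":0,"wy":0,"wz":0,"hand":-1},{"tx":0,"ty":0,"tz":0.068,"wx":0,"wy":0,"wz":0,"hand":-1},{"tx":0,"ty":0,"tz":0.07,"wx":0,"wy":0,"wz":0,"hand":-1},{"tx":0,"ty":0,"tz":0.07,"wx":0,"wy":0,"wz":0,"hand":-1},{"tx":0,"ty":0,"tz":0.07,"wx":0,"wy":0,"wz":0,"hand":0},{"tx":0,"ty":0,"tz":0.07,"wx":0,"wy":0,"wz":0,"hand":0},{"tx":0,"ty":0,"tz":0.081,"wx":0,"wy":0,"wz":0,"hand":0}]' 60; python3 -c "
from h import *
st();to(.5285,.0478,.0325,-.052)"
```

```text
t: 5.3
eef_pos: [0.5288, 0.0481, 0.032]
orientation: [1.0, -0.026, 0.001, -0.001]
wrist_force: [-0.5, 0.5, -0.2]
opening: 0.046
t 5.3 p [0.5288 0.0481 0.032 ] yaw -0.0521 nosedown -0.001 roll -0.0016 F [-0.45  0.54 -0.15] M [0.   0.01 0.02] open 0.046
t [-0.0003  0.0003 -0.0005] w [-0.0016 -0.001  -0.0001] |d| 0.001
```

```bash
python3 -m crank '[{"tx":0,"ty":0,"tz":0,"wx":0,"wy":0,"wz":0,"hand":-1},{"tx":0,"ty":0,"tz":0,"wx":0,"wy":0,"wz":0,"hand":-1},{"tx":0,"ty":0,"tz":0,"wx":0,"wy":0,"wz":0,"hand":-1},{"tx":0,"ty":0,"tz":0,"wx":0,"wy":0,"wz":0,"hand":-1},{"tx":0,"ty":0,"tz":0,"wx":0,"wy":0,"wz":0,"hand":-1},{"tx":0,"ty":0,"tz":0,"wx":0,"wy":0,"wz":0,"hand":-1},{"tx":0,"ty":0,"tz":0,"wx":0,"wy":0,"wz":0,"hand":-1},{"tx":0,"ty":0,"tz":0,"wx":0,"wy":0,"wz":0,"hand":-1}]' 60; python3 -c "
from h import *
st()"
```

```text
t: 6.3
eef_pos: [0.5289, 0.0481, 0.0321]
orientation: [1.0, -0.026, 0.001, -0.001]
wrist_force: [0.4, -0.5, -0.4]
opening: 0.0239
t 6.3 p [0.5289 0.0481 0.0321] yaw -0.052 nosedown -0.0013 roll -0.0016 F [ 0.38 -0.49 -0.42] M [-0.07 -0.1   0.01] open 0.0239
```

```bash
python3 -m crank '[{"tx":0,"ty":0,"tz":-0.03,"wx":0,"wy":0,"wz":0,"hand":-1},{"tx":0,"ty":0,"tz":-0.07,"wx":0,"wy":0,"wz":-0.05,"hand":-1},{"tx":-0.01,"ty":0,"tz":-0.09,"wx":0,"wy":0,"wz":-0.22,"hand":-1},{"tx":-0.02,"ty":0,"tz":-0.09,"wx":0,"wy":0,"wz":-0.4,"hand":-1},{"tx":-0.03,"ty":0,"tz":-0.09,"wx":0,"wy":0,"wz":-0.58,"hand":-1},{"tx":-0.04,"ty":-0.002,"tz":-0.09,"wx":0,"wy":0,"wz":-0.76,"hand":-1},{"tx":-0.05,"ty":-0.004,"tz":-0.09,"wx":0,"wy":0,"wz":-0.94,"hand":-1},{"tx":-0.05,"ty":-0.004,"tz":-0.09,"wx":0,"wy":0,"wz":-1.12,"hand":-1}]' 60; python3 -c "
from h import *
st();to(.4786,.0544,.12,1.314)"
```

```text
t: 7.3
eef_pos: [0.4776, 0.0546, 0.1211]
orientation: [0.859, 0.512, 0.0, -0.001]
wrist_force: [0.0, -0.5, -2.6]
opening: 0.0236
t 7.3 p [0.4776 0.0546 0.1211] yaw 1.0741 nosedown -0.0009 roll -0.0015 F [ 0.03 -0.51 -2.58] M [-0.09 -0.01  0.05] open 0.0236
t [0.0003 0.001  0.0011] w [-0.0013 -0.0011 -0.2399] |d| 0.002
```

```bash
python3 -m crank '[{"tx":0,"ty":0,"tz":0,"wx":0,"wy":0,"wz":-0.16,"hand":-1},{"tx":0,"ty":0.001,"tz":0,"wx":0,"wy":0,"wz":-0.24,"hand":-1},{"tx":0,"ty":0.001,"tz":0,"wx":0,"wy":0,"wz":-0.24,"hand":-1},{"tx":0,"ty":0.001,"tz":0,"wx":0,"wy":0,"wz":-0.24,"hand":-1},{"tx":0,"ty":0.001,"tz":0.01,"wx":0,"wy":0,"wz":-0.24,"hand":-1},{"tx":0,"ty":0.001,"tz":0.02,"wx":0,"wy":0,"wz":-0.24,"hand":-1},{"tx":0,"ty":0.001,"tz":0.03,"wx":0,"wy":0,"wz":-0.24,"hand":-1},{"tx":0,"ty":0.001,"tz":0.03,"wx":0,"wy":0,"wz":-0.24,"hand":-1}]' 60; python3 -c "
from h import *
st();s=snap('wrist');pickle.dump(s,open('w3.pkl','wb'));save(s,'w3.png');P=cloud(s)
for u,v in((255,20),(255,60),(255,100),(255,140),(255,240)):print(u,v,P[v,u].round(4))
"
```

```text
t: 8.3
eef_pos: [0.4774, 0.0542, 0.0895]
orientation: [0.792, 0.611, -0.001, -0.002]
wrist_force: [-0.0, 0.3, -2.0]
opening: 0.0239
t 8.3 p [0.4774 0.0542 0.0895] yaw 1.3141 nosedown -0.0005 roll -0.0041 F [-0.05  0.27 -1.99] M [-0.12 -0.11  0.01] open 0.0239
255 20 [0.507  0.1694 0.0579]
255 60 [0.5019 0.15   0.0563]
255 100 [0.4963 0.1289 0.0562]
255 140 [0.4905 0.1065 0.0574]
255 240 [0.4818 0.0715 0.1205]
```

View pics/w3.png

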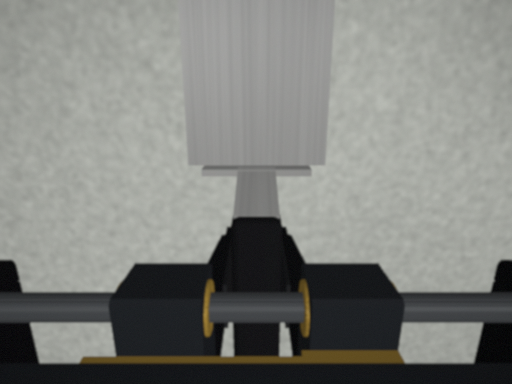

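The blade is level and the grasp is now right (underside 33 mm below the TCP). Next I'll cross-check the tray's open-end corners from w1: (119,97) and (104,240).

```bash
python3 -c "
from h import *
s=pickle.load(open('w1.pkl','rb'))
a=ray_at(s,119,97,.022);b=ray_at(s,104,241,.022);print(a,b,(a+b)/2, np.arctan2(*(a-b)[[1,0]])+np.pi/2)
print('dish edge nearest',ray_at(s,45,168,.019))
P=cloud(s);z=P[...,2]
s=snap('top');save(s,'t2.png');a=s['img'][130:240,140:265,::-1];cv2.imwrite('pics/t2.png',cv2.resize(a,None,fx=5,fy=5,interpolation=cv2.INTER_CUBIC));pickle.dump(s,open('t2.pkl','wb'))
"
```

```text
[0.61089573 0.18018159 0.022     ] [0.4551352  0.22459952 0.022     ] [0.53301546 0.20239056 0.022     ] 1.2930017772112996
dish edge nearest [0.54225818 0.27350144 0.019     ]
```

View pics/t2.png

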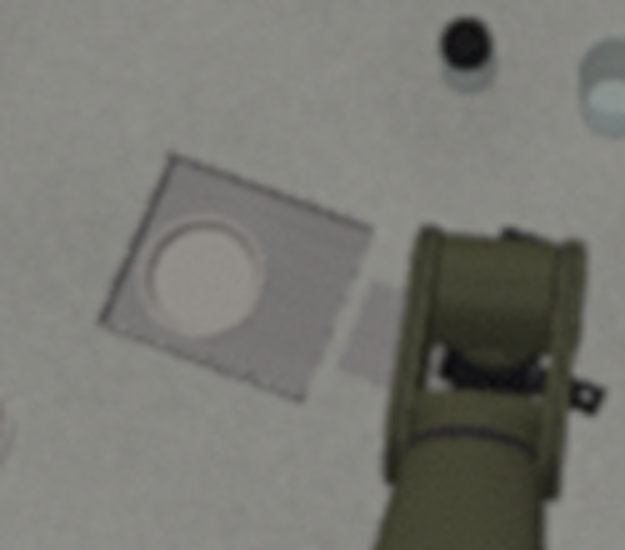

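The top crop shows the dish centred at (206,278), the nose edge running (372,282)-(338,372), and the tray corners at (170,155),(372,230),(303,402),(101,322). The blade lines up with the tray.

```bash
python3 -c "
from h import *
s=pickle.load(open('t2.pkl','rb'))
f=lambda x,y,h:ray_at(s,140+x/5,130+y/5,h)
d=f(206,278,.019);n=(f(372,282,.058)+f(338,372,.058))/2
c=[f(x,y,.022) for x,y in((170,155),(372,230),(303,402),(101,322))]
o=(c[1]+c[2])/2;w=(c[0]+c[3])/2;v=w-o
print('dish',d,'nose seen',n,'nose cmd',.4774+.14*np.cos(1.314),.0542+.14*np.sin(1.314),'open',o,'wall',w,'yaw',np.arctan2(v[1],v[0]))
for yaw in(1.30,):
  e=np.array([np.cos(yaw),np.sin(yaw)]);l=np.array([-e[1],e[0]])
  for dd in(d[:2],np.array([.551,.33])):
    r=dd-n[:2];print('rel to nose seen: ahead',r@e,'left',r@l)
    r=dd-np.array([.4774,.0542]);print('rel grip: ahead',r@e,'left',r@l)
"
```

```text
dish [0.54724412 0.33007339 0.019     ] nose seen [0.50922738 0.18943682 0.058     ] nose cmd 0.5129576536328543 0.18960920673324236 open [0.52500204 0.21037693 0.022     ] wall [0.57662279 0.39592813 0.022     ] yaw 1.2994554964609697
rel to nose seen: ahead 0.1456809495997166 left 0.0009887771387170063
rel grip: ahead 0.2845032816215271 left 0.006496939390264661
rel to nose seen: ahead 0.14661492930302097 left -0.002649867763591926
rel grip: ahead 0.2854372613248315 left 0.0028582944879557565
```

```bash
python3 -c "
from h import *
to(.4751,.055,.049,1.305,.05);to(.4751+.08*.2627,.055+.08*.9649,.049,1.305,.05)"
```

```text
t [-0.0002 -0.0033  0.0419] w [-0.0014 -0.0512  0.0091] |d| 0.042
t [ 0.0798 -0.0026  0.042 ] w [-0.0014 -0.0512  0.0091] |d| 0.09
```

```bash
python3 -m crank '[{"tx":0,"ty":-0.003,"tz":0.015,"wx":-0.0014,"wy":-0.03,"wz":0.009,"hand":-1},{"tx":0,"ty":-0.003,"tz":0.03,"wx":-0.0014,"wy":-0.051,"wz":0.009,"hand":-1},{"tx":0,"ty":-0.003,"tz":0.042,"wx":-0.0014,"wy":-0.051,"wz":0.009,"hand":-1},{"tx":0.01,"ty":-0.003,"tz":0.042,"wx":-0.0014,"wy":-0.051,"wz":0.009,"hand":-1},{"tx":0.03,"ty":-0.003,"tz":0.042,"wx":-0.0014,"wy":-0.051,"wz":0.009,"hand":-1},{"tx":0.05,"ty":-0.003,"tz":0.042,"wx":-0.0014,"wy":-0.051,"wz":0.009,"hand":-1},{"tx":0.06,"ty":-0.003,"tz":0.042,"wx":-0.0014,"wy":-0.051,"wz":0.009,"hand":-1},{"tx":0.06,"ty":-0.003,"tz":0.042,"wx":-0.0014,"wy":-0.051,"wz":0.009,"hand":-1}]' 60; python3 -c "
from h import *
st();to(.4751+.06*.2627,.055+.06*.9649,.043,1.305,.05)"
```

```text
t: 9.4
eef_pos: [0.491, 0.1138, 0.0492]
orientation: [0.794, 0.608, -0.02, 0.015]
wrist_force: [0.4, 0.3, -2.8]
opening: 0.0239
t 9.4 p [0.491  0.1138 0.0492] yaw 1.3066 nosedown 0.0499 roll 0.0003 F [ 0.42  0.29 -2.84] M [-0.1  -0.08 -0.03] open 0.0239
t [-0.0006  0.0001  0.0062] w [ 0.0003 -0.0001  0.0016] |d| 0.006
```

```bash
python3 -m crank '[{"tx":0,"ty":0,"tz":0.002,"wx":0,"wy":0,"wz":0,"hand":-1},{"tx":0,"ty":0,"tz":0.004,"wx":0,"wy":0,"wz":0,"hand":-1},{"tx":0,"ty":0,"tz":0.005,"wx":0,"wy":0,"wz":0,"hand":-1},{"tx":0,"ty":0,"tz":0.006,"wx":0,"wy":0,"wz":0,"hand":-1},{"tx":0,"ty":0,"tz":0.007,"wx":0,"wy":0,"wz":0,"hand":-1},{"tx":0,"ty":0,"tz":0.007,"wx":0,"wy":0,"wz":0,"hand":-1},{"tx":0,"ty":0,"tz":0.007,"wx":0,"wy":0,"wz":0,"hand":-1},{"tx":0,"ty":0,"tz":0.007,"wx":0,"wy":0,"wz":0,"hand":-1}]' 60; python3 -c "
from h import *
st()"
```

```text
t: 10.4
eef_pos: [0.4909, 0.1135, 0.0422]
orientation: [0.794, 0.608, -0.02, 0.015]
wrist_force: [-1.0, 0.5, -1.8]
opening: 0.0234
t 10.4 p [0.4909 0.1135 0.0422] yaw 1.3066 nosedown 0.0499 roll 0.0004 F [-1.    0.47 -1.82] M [-0.07 -0.07 -0.03] open 0.0234
```

```bash
python3 -m crank '[{"tx":0,"ty":0,"tz":0.001,"wx":0,"wy":0,"wz":0,"hand":-1},{"tx":0,"ty":0,"tz":0.0015,"wx":0,"wy":0,"wz":0,"hand":-1},{"tx":0,"ty":0,"tz":0.002,"wx":0,"wy":0,"wz":0,"hand":-1},{"tx":0,"ty":0,"tz":0.002,"wx":0,"wy":0,"wz":0,"hand":-1},{"tx":0,"ty":0,"tz":0.002,"wx":0,"wy":0,"wz":0,"hand":-1},{"tx":0,"ty":0,"tz":0.002,"wx":0,"wy":0,"wz":0,"hand":-1},{"tx":0,"ty":0,"tz":0.002,"wx":0,"wy":0,"wz":0,"hand":-1},{"tx":0,"ty":0,"tz":0.002,"wx":0,"wy":0,"wz":0,"hand":-1}]' 60; python3 -c "
from h import *
st();to(.4751+.2*.2627-.015*.2627,.055+.185*.9649,.0405,1.305,.05)"
```

```text
t: 11.4
eef_pos: [0.4915, 0.1135, 0.0408]
orientation: [0.794, 0.608, -0.019, 0.016]
wrist_force: [-0.2, -1.3, 5.5]
opening: 0.0235
t 11.4 p [0.4915 0.1135 0.0408] yaw 1.3063 nosedown 0.0491 roll 0.0016 F [-0.22 -1.32  5.52] M [0.46 0.02 0.1 ] open 0.0235
t [ 0.1241 -0.0003 -0.0058] w [ 0.0017 -0.0009  0.0013] |d| 0.124
```

Contact with the tray floor is clear at about 7 N. I'll advance horizontally, compensating for the tilt.

```bash
python3 -m crank '[{"tx":0.006,"ty":0,"tz":-0.0008,"wx":0,"wy":0,"wz":0,"hand":-1},{"tx":0.013,"ty":0,"tz":-0.0011,"wx":0,"wy":0,"wz":0,"hand":-1},{"tx":0.021,"ty":0,"tz":-0.0015,"wx":0,"wy":0,"wz":0,"hand":-1},{"tx":0.029,"ty":0,"tz":-0.0019,"wx":0,"wy":0,"wz":0,"hand":-1},{"tx":0.037,"ty":0,"tz":-0.0023,"wx":0,"wy":0,"wz":0,"hand":-1},{"tx":0.045,"ty":0,"tz":-0.0027,"wx":0,"wy":0,"wz":0,"hand":-1},{"tx":0.052,"ty":0,"tz":-0.003,"wx":0,"wy":0,"wz":0,"hand":-1},{"tx":0.06,"ty":0,"tz":-0.0034,"wx":0,"wy":0,"wz":0,"hand":-1}]' 60; python3 -c "
from h import *
st()"
```

```text
t: 12.4
eef_pos: [0.5073, 0.1718, 0.0412]
orientation: [0.794, 0.608, -0.019, 0.016]
wrist_force: [-0.3, -1.5, 3.2]
opening: 0.0239
t 12.4 p [0.5073 0.1718 0.0412] yaw 1.3063 nosedown 0.0495 roll 0.0014 F [-0.3  -1.55  3.16] M [0.18 0.01 0.  ] open 0.0239
```

```bash
python3 -m crank '[{"tx":0.006,"ty":0,"tz":-0.0003,"wx":0,"wy":0,"wz":0,"hand":-1},{"tx":0.012,"ty":0,"tz":-0.0006,"wx":0,"wy":0,"wz":0,"hand":-1},{"tx":0.018,"ty":0,"tz":-0.0009,"wx":0,"wy":0,"wz":0,"hand":-1},{"tx":0.024,"ty":0,"tz":-0.0012,"wx":0,"wy":0,"wz":0,"hand":-1},{"tx":0.03,"ty":0,"tz":-0.0015,"wx":0,"wy":0,"wz":0,"hand":-1},{"tx":0.036,"ty":0,"tz":-0.0018,"wx":0,"wy":0,"wz":0,"hand":-1},{"tx":0.042,"ty":0,"tz":-0.0021,"wx":0,"wy":0,"wz":0,"hand":-1},{"tx":0.048,"ty":0,"tz":-0.0024,"wx":0,"wy":0,"wz":0,"hand":-1}]' 60; python3 -c "
from h import *
st();s=snap('wrist');pickle.dump(s,open('w4.pkl','wb'));save(s,'w4.png')"
```

```text
t: 13.4
eef_pos: [0.5199, 0.2185, 0.0413]
orientation: [0.794, 0.608, -0.019, 0.016]
wrist_force: [-1.4, -3.0, 3.0]
opening: 0.0235
t 13.4 p [0.5199 0.2185 0.0413] yaw 1.3064 nosedown 0.0498 roll 0.0014 F [-1.4  -2.99  3.01] M [ 0.06 -0.   -0.05] open 0.0235
```

View pics/w4.png

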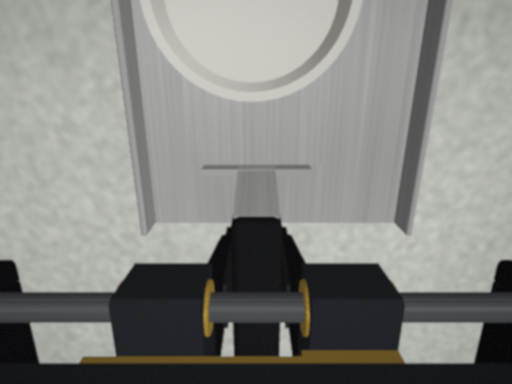

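The wrist view shows the dish rear edge at about (251,101), centred on the blade (the heel is at row 167, columns 203-310), with roughly 40 mm still to go. I'll continue.

```bash
python3 -m crank '[{"tx":0.005,"ty":0,"tz":-0.0003,"wx":0,"wy":0,"wz":0,"hand":-1},{"tx":0.01,"ty":0,"tz":-0.0005,"wx":0,"wy":0,"wz":0,"hand":-1},{"tx":0.015,"ty":0,"tz":-0.0008,"wx":0,"wy":0,"wz":0,"hand":-1},{"tx":0.02,"ty":0,"tz":-0.001,"wx":0,"wy":0,"wz":0,"hand":-1},{"tx":0.025,"ty":0,"tz":-0.0013,"wx":0,"wy":0,"wz":0,"hand":-1},{"tx":0.029,"ty":0,"tz":-0.0015,"wx":0,"wy":0,"wz":0,"hand":-1},{"tx":0.032,"ty":0,"tz":-0.0016,"wx":0,"wy":0,"wz":0,"hand":-1},{"tx":0.034,"ty":0,"tz":-0.0017,"wx":0,"wy":0,"wz":0,"hand":-1}]' 60; python3 -c "
from h import *
st();s=snap('wrist');pickle.dump(s,open('w5.pkl','wb'));save(s,'w5.png');P=cloud(s)
for n in ('w4','w5'):
  s=pickle.load(open(n+'.pkl','rb'));P=cloud(s);g=s['img'][:,256].astype(int).sum(1);print(n,[(v,g[v],P[v,256].round(3).tolist()) for v in range(60,185,5)])
"
```

```text
t: 14.45
eef_pos: [0.529, 0.2521, 0.0413]
orientation: [0.794, 0.608, -0.019, 0.015]
wrist_force: [-1.3, -0.8, 1.3]
opening: 0.0237
t 14.45 p [0.529  0.2521 0.0413] yaw 1.3066 nosedown 0.049 roll 0.0015 F [-1.33 -0.81  1.32] M [0.02 0.01 0.01] open 0.0237
w4 [(60, np.int64(598), [0.545, 0.312, 0.012]), (65, np.int64(598), [0.545, 0.309, 0.013]), (70, np.int64(596), [0.544, 0.307, 0.013]), (75, np.int64(595), [0.543, 0.305, 0.013]), (80, np.int64(595), [0.543, 0.302, 0.013]), (85, np.int64(514), [0.542, 0.3, 0.016]), (90, np.int64(518), [0.541, 0.297, 0.021]), (95, np.int64(598), [0.541, 0.295, 0.023]), (100, np.int64(583), [0.54, 0.292, 0.022]), (105, np.int64(490), [0.539, 0.289, 0.005]), (110, np.int64(487), [0.538, 0.286, 0.006]), (115, np.int64(486), [0.538, 0.283, 0.006]), (120, np.int64(483), [0.537, 0.28, 0.007]), (125, np.int64(482), [0.536, 0.278, 0.007]), (130, np.int64(477), [0.535, 0.275, 0.007]), (135, np.int64(474), [0.544, 0.306, 0.205]), (140, np.int64(476), [0.534, 0.269, 0.007]), (145, np.int64(472), [0.533, 0.266, 0.008]), (150, np.int64(472), [0.532, 0.263, 0.006]
[... 683 characters left out ...]
92), [0.548, 0.323, 0.013]), (110, np.int64(591), [0.548, 0.32, 0.014]), (115, np.int64(589), [0.547, 0.318, 0.014]), (120, np.int64(591), [0.546, 0.315, 0.013]), (125, np.int64(589), [0.545, 0.312, 0.014]), (130, np.int64(591), [0.545, 0.31, 0.014]), (135, np.int64(585), [0.544, 0.307, 0.013]), (140, np.int64(591), [0.543, 0.304, 0.014]), (145, np.int64(524), [0.543, 0.301, 0.015]), (150, np.int64(512), [0.542, 0.299, 0.019]), (155, np.int64(532), [0.541, 0.298, 0.023]), (160, np.int64(585), [0.553, 0.339, 0.206]), (165, np.int64(417), [0.539, 0.289, 0.011]), (170, np.int64(414), [0.539, 0.288, 0.02]), (175, np.int64(379), [0.539, 0.287, 0.026]), (180, np.int64(381), [0.538, 0.286, 0.031])]
```

The gap from the rear rim to the heel is about 4 mm, so the dish is on the blade. I'll raise it slowly with the nose slightly up.

```bash
python3 -m crank '[{"tx":0.001,"ty":0,"tz":-0.002,"wx":0,"wy":0.02,"wz":0,"hand":-1},{"tx":0,"ty":0,"tz":-0.005,"wx":0,"wy":0.04,"wz":0,"hand":-1},{"tx":-0.001,"ty":0,"tz":-0.01,"wx":0,"wy":0.06,"wz":0,"hand":-1},{"tx":-0.002,"ty":0,"tz":-0.018,"wx":0,"wy":0.08,"wz":0,"hand":-1},{"tx":-0.003,"ty":0,"tz":-0.028,"wx":0,"wy":0.1,"wz":0,"hand":-1},{"tx":-0.004,"ty":0,"tz":-0.04,"wx":0,"wy":0.1,"wz":0,"hand":-1},{"tx":-0.006,"ty":0,"tz":-0.052,"wx":0,"wy":0.1,"wz":0,"hand":-1},{"tx":-0.007,"ty":0,"tz":-0.064,"wx":0,"wy":0.1,"wz":0,"hand":-1}]' 60; python3 -c "
from h import *
st();s=snap('wrist');pickle.dump(s,open('w6.pkl','wb'));save(s,'w6.png')"
```

```text
t: 15.5
eef_pos: [0.5281, 0.2487, 0.1068]
orientation: [0.794, 0.608, 0.021, -0.015]
wrist_force: [-0.5, -0.3, -3.5]
opening: 0.0235
t 15.5 p [0.5281 0.2487 0.1068] yaw 1.3069 nosedown -0.0517 roll 0.0021 F [-0.49 -0.33 -3.48] M [-0.34  0.03 -0.03] open 0.0235
```

View pics/w6.png

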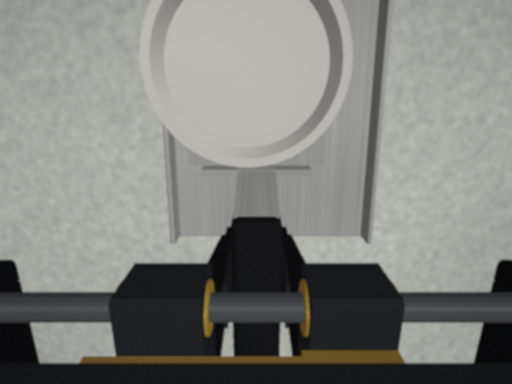

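The dish is lifted, resting near the heel and about 4 mm left of the blade centre. I'll work out the waypoints.

```bash
python3 -c "
from h import *
to(.515,.18,.2,1.1,-.05);to(.50,.10,.21,.9,-.05);to(.495,.05,.21,.75,-.05)"
```

```text
t [-0.0655  0.0047 -0.0949] w [-0.0061 -0.0039  0.2067] |d| 0.115
t [-0.146   0.0111 -0.1092] w [-0.0165 -0.0043  0.4065] |d| 0.183
t [-0.1955  0.0194 -0.1118] w [-0.0243 -0.0046  0.5563] |d| 0.226
```

```bash
python3 -m crank '[{"tx":-0.006,"ty":0,"tz":-0.015,"wx":0,"wy":0,"wz":0.02,"hand":-1},{"tx":-0.02,"ty":0.001,"tz":-0.036,"wx":-0.002,"wy":-0.001,"wz":0.06,"hand":-1},{"tx":-0.04,"ty":0.002,"tz":-0.06,"wx":-0.004,"wy":-0.002,"wz":0.12,"hand":-1},{"tx":-0.065,"ty":0.004,"tz":-0.082,"wx":-0.006,"wy":-0.004,"wz":0.2,"hand":-1},{"tx":-0.095,"ty":0.006,"tz":-0.099,"wx":-0.009,"wy":-0.004,"wz":0.28,"hand":-1},{"tx":-0.128,"ty":0.009,"tz":-0.108,"wx":-0.013,"wy":-0.004,"wz":0.37,"hand":-1},{"tx":-0.162,"ty":0.014,"tz":-0.111,"wx":-0.018,"wy":-0.004,"wz":0.46,"hand":-1},{"tx":-0.1955,"ty":0.0194,"tz":-0.1118,"wx":-0.024,"wy":-0.0046,"wz":0.556,"hand":-1}]' 60; python3 -c "
from h import *
st();to(.485,-.07,.21,.4,-.05);to(.485,-.14,.21,.2,-.05);to(.49,-.2,.21,.05,-.05);"
```

```text
t: 16.55
eef_pos: [0.4948, 0.0487, 0.2112]
orientation: [0.931, 0.365, 0.024, -0.009]
wrist_force: [0.6, 0.2, -2.6]
opening: 0.0236
t 16.55 p [0.4948 0.0487 0.2112] yaw 0.7466 nosedown -0.0508 roll 0.0007 F [ 0.6   0.22 -2.63] M [-0.19  0.19 -0.06] open 0.0236
t [-0.0877  0.0805 -0.0032] w [-0.0167 -0.0009  0.3462] |d| 0.119
t [-0.1352  0.1319 -0.0056] w [-0.0268 -0.001   0.5459] |d| 0.189
t [-0.1722  0.1793 -0.0075] w [-0.0344 -0.001   0.6957] |d| 0.249
```

```bash
python3 -m crank '[{"tx":-0.022,"ty":0.02,"tz":-0.001,"wx":-0.004,"wy":0,"wz":0.087,"hand":-1},{"tx":-0.044,"ty":0.04,"tz":-0.002,"wx":-0.008,"wy":0,"wz":0.173,"hand":-1},{"tx":-0.066,"ty":0.06,"tz":-0.003,"wx":-0.013,"wy":0,"wz":0.26,"hand":-1},{"tx":-0.088,"ty":0.08,"tz":-0.003,"wx":-0.017,"wy":0,"wz":0.346,"hand":-1},{"tx":-0.111,"ty":0.106,"tz":-0.004,"wx":-0.022,"wy":-0.001,"wz":0.446,"hand":-1},{"tx":-0.135,"ty":0.132,"tz":-0.005,"wx":-0.027,"wy":-0.001,"wz":0.546,"hand":-1},{"tx":-0.154,"ty":0.156,"tz":-0.007,"wx":-0.031,"wy":-0.001,"wz":0.62,"hand":-1},{"tx":-0.172,"ty":0.179,"tz":-0.0075,"wx":-0.034,"wy":-0.001,"wz":0.696,"hand":-1}]' 60; python3 -c "
from h import *
st();s=snap('wrist');save(s,'w7.png');pickle.dump(s,open('w7.pkl','wb'));to(.48,-.31,.21,-.05,-.05)
g=s['img'];print(g[60,130:370:10].sum(1))"
```

```text
t: 17.55
eef_pos: [0.4896, -0.2008, 0.2108]
orientation: [0.999, 0.023, 0.025, -0.001]
wrist_force: [0.8, -0.1, -3.5]
opening: 0.0242
t 17.55 p [ 0.4896 -0.2008  0.2108] yaw 0.046 nosedown -0.0502 roll -0.0004 F [ 0.84 -0.11 -3.55] M [-0.02  0.35  0.05] open 0.0242
t [-0.0143  0.1057  0.0003] w [-0.0018 -0.0003  0.0923] |d| 0.107
[506 535 348 338 541 542 546 548 550 552 552 550 554 552 551 550 547 544
 544 544 441 443 525 459]
```

```bash
python3 -c "
from h import *
to(.492,-.316,.21,-.05,-.05);to(.492,-.316,.13,-.05,0)"
```

```text
t [-0.0025  0.1122  0.0009] w [-0.0018 -0.0003  0.0923] |d| 0.112
t [-0.0065  0.112   0.0808] w [ 0.0005 -0.0502  0.0923] |d| 0.138
```

```bash
python3 -m crank '[{"tx":0,"ty":0.015,"tz":0,"wx":0,"wy":0,"wz":0.015,"hand":-1},{"tx":-0.001,"ty":0.038,"tz":0,"wx":-0.001,"wy":0,"wz":0.04,"hand":-1},{"tx":-0.002,"ty":0.064,"tz":0.001,"wx":-0.001,"wy":0,"wz":0.065,"hand":-1},{"tx":-0.0025,"ty":0.09,"tz":0.005,"wx":-0.001,"wy":0,"wz":0.085,"hand":-1},{"tx":-0.0025,"ty":0.107,"tz":0.015,"wx":-0.001,"wy":-0.01,"wz":0.092,"hand":-1},{"tx":-0.003,"ty":0.112,"tz":0.03,"wx":0,"wy":-0.02,"wz":0.092,"hand":-1},{"tx":-0.004,"ty":0.112,"tz":0.047,"wx":0,"wy":-0.03,"wz":0.092,"hand":-1},{"tx":-0.005,"ty":0.112,"tz":0.062,"wx":0,"wy":-0.04,"wz":0.092,"hand":-1}]' 60; python3 -c "
from h import *
st();s=snap('wrist');save(s,'w8.png');pickle.dump(s,open('w8.pkl','wb'));P=cloud(s)
r=[];q=P[(P[...,2]>.068)&(P[...,2]<.08)];print('pan pts',len(q),q.min(0),q.max(0))
g=s['img'];print(g[60,130:370:10].sum(1));print([(v,int(g[v,247].astype(int).sum())) for v in range(140,185,4)]);to(.505,-.316,.147,-.05,.25);to(.498,-.316,.142,-.05,.12)"
```

```text
t: 18.6
eef_pos: [0.4922, -0.3148, 0.1467]
orientation: [1.0, -0.024, 0.004, -0.001]
wrist_force: [0.4, -0.4, -3.9]
opening: 0.0242
t 18.6 p [ 0.4922 -0.3148  0.1467] yaw -0.0488 nosedown -0.0079 roll -0.0014 F [ 0.37 -0.36 -3.94] M [ 0.07  0.34 -0.02] open 0.0242
pan pts 5711 [ 0.51261183 -0.40301379  0.07173325] [ 0.63580821 -0.23404024  0.07691931]
[437 440 444 446 530 320 532 533 534 537 538 539 540 538 542 539 535 531
 533 527 528 526 519 430]
[(140, 544), (144, 538), (148, 504), (152, 507), (156, 515), (160, 543), (164, 538), (168, 387), (172, 403), (176, 397), (180, 393), (184, 394)]
t [ 0.0139  0.0013 -0.0025] w [-0.0032 -0.2548  0.0017] |d| 0.014
t [0.0069 0.0016 0.0024] w [-0.0033 -0.1248  0.0015] |d| 0.007
```

View pics/w8.png

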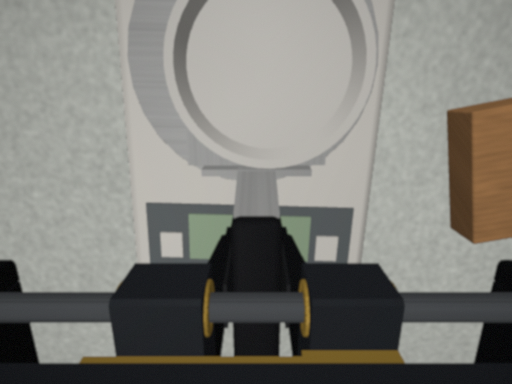

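The view shows the dish centred at about (270,60), so it has slid some 8 mm to the right on the blade. The pan fits to (0.5975,-0.318). I'll shift +10 mm in y to compensate and start tilting.

```bash
python3 -c "
from h import *
to(.502,-.306,.14,-.05,.20)"; python3 -m crank '[{"tx":0.001,"ty":-0.001,"tz":0,"wx":-0.001,"wy":-0.02,"wz":0,"hand":-1},{"tx":0.003,"ty":-0.002,"tz":0.001,"wx":-0.002,"wy":-0.05,"wz":0,"hand":-1},{"tx":0.006,"ty":-0.004,"tz":0.002,"wx":-0.003,"wy":-0.08,"wz":0,"hand":-1},{"tx":0.008,"ty":-0.006,"tz":0.003,"wx":-0.003,"wy":-0.11,"wz":0,"hand":-1},{"tx":0.009,"ty":-0.007,"tz":0.004,"wx":-0.003,"wy":-0.14,"wz":0,"hand":-1},{"tx":0.01,"ty":-0.008,"tz":0.005,"wx":-0.003,"wy":-0.17,"wz":0,"hand":-1},{"tx":0.01,"ty":-0.0085,"tz":0.005,"wx":-0.003,"wy":-0.19,"wz":0,"hand":-1},{"tx":0.01,"ty":-0.0085,"tz":0.005,"wx":-0.003,"wy":-0.205,"wz":0,"hand":-1}]' 60; python3 -c "
from h import *
st();s=snap('wrist');save(s,'w9.png');pickle.dump(s,open('w9.pkl','wb'))
g=s['img'];print(g[60,130:390:10].sum(1));print([(v,int(g[v,262].astype(int).sum())) for v in range(120,185,4)]);to(.5055,-.306,.144,-.05,.25);to(.509,-.306,.15,-.05,.3)"
```

```text
t [ 0.0104 -0.0085  0.0045] w [-0.0032 -0.2048  0.0016] |d| 0.014
t: 19.65
eef_pos: [0.5017, -0.306, 0.1394]
orientation: [0.995, -0.024, -0.1, -0.003]
wrist_force: [-0.3, 1.1, -3.3]
opening: 0.0239
t 19.65 p [ 0.5017 -0.306   0.1394] yaw -0.0483 nosedown 0.2013 roll -0.0004 F [-0.27  1.08 -3.33] M [ 0.02 -0.03  0.06] open 0.0239
[450 450 454 452 560 345 566 564 568 570 573 571 572 570 572 573 569 566
 566 567 561 557 549 453 551 416]
[(120, 574), (124, 570), (128, 574), (132, 571), (136, 572), (140, 568), (144, 569), (148, 533), (152, 505), (156, 505), (160, 558), (164, 568), (168, 459), (172, 390), (176, 387), (180, 385), (184, 388)]
t [ 0.0027 -0.0002 -0.0053] w [-0.0001 -0.0486  0.0018] |d| 0.006
t [ 0.0049 -0.0004 -0.0119] w [-0.     -0.0986  0.0018] |d| 0.013
```

```bash
python3 -m crank '[{"tx":0.001,"ty":0,"tz":-0.002,"wx":0,"wy":-0.012,"wz":0,"hand":-1},{"tx":0.001,"ty":0,"tz":-0.003,"wx":0,"wy":-0.024,"wz":0,"hand":-1},{"tx":0.002,"ty":0,"tz":-0.004,"wx":0,"wy":-0.036,"wz":0,"hand":-1},{"tx":0.0027,"ty":0,"tz":-0.0053,"wx":0,"wy":-0.049,"wz":0,"hand":-1},{"tx":0.003,"ty":0,"tz":-0.007,"wx":0,"wy":-0.06,"wz":0,"hand":-1},{"tx":0.004,"ty":0,"tz":-0.0085,"wx":0,"wy":-0.073,"wz":0,"hand":-1},{"tx":0.0045,"ty":0,"tz":-0.01,"wx":0,"wy":-0.086,"wz":0,"hand":-1},{"tx":0.005,"ty":0,"tz":-0.012,"wx":0,"wy":-0.098,"wz":0,"hand":-1}]' 60; python3 -c "
from h import *
st();s=snap('wrist');save(s,'w10.png');pickle.dump(s,open('w10.pkl','wb'))
g=s['img'];print(g[60,130:390:10].sum(1));print([(v,int(g[v,262].astype(int).sum())) for v in range(80,185,4)]);to(.5125,-.306,.1555,-.05,.35)"
```

```text
t: 20.7
eef_pos: [0.5092, -0.3064, 0.1501]
orientation: [0.988, -0.024, -0.15, -0.004]
wrist_force: [-0.2, -0.3, -4.1]
opening: 0.0237
t 20.7 p [ 0.5092 -0.3064  0.1501] yaw -0.0481 nosedown 0.3003 roll -0.0005 F [-0.18 -0.26 -4.12] M [-0.01 -0.16 -0.02] open 0.0237
[466 466 461 461 574 345 579 581 580 579 585 583 589 588 589 583 582 581
 581 576 572 569 562 460 561 417]
[(80, 585), (84, 587), (88, 585), (92, 586), (96, 584), (100, 584), (104, 585), (108, 585), (112, 581), (116, 583), (120, 583), (124, 583), (128, 580), (132, 581), (136, 582), (140, 579), (144, 580), (148, 528), (152, 497), (156, 499), (160, 568), (164, 575), (168, 456), (172, 380), (176, 375), (180, 374), (184, 377)]
t [ 0.0013 -0.0006 -0.0058] w [ 0.0003 -0.0501  0.0019] |d| 0.006
```

```bash
python3 -m crank '[{"tx":0,"ty":0,"tz":-0.001,"wx":0,"wy":-0.01,"wz":0,"hand":-1},{"tx":0,"ty":0,"tz":-0.002,"wx":0,"wy":-0.02,"wz":0,"hand":-1},{"tx":0.001,"ty":0,"tz":-0.003,"wx":0,"wy":-0.03,"wz":0,"hand":-1},{"tx":0.001,"ty":0,"tz":-0.0045,"wx":0,"wy":-0.04,"wz":0,"hand":-1},{"tx":0.001,"ty":0,"tz":-0.006,"wx":0,"wy":-0.05,"wz":0,"hand":-1},{"tx":0.001,"ty":0,"tz":-0.006,"wx":0,"wy":-0.05,"wz":0,"hand":-1},{"tx":0.001,"ty":0,"tz":-0.006,"wx":0,"wy":-0.05,"wz":0,"hand":-1},{"tx":0.001,"ty":0,"tz":-0.006,"wx":0,"wy":-0.05,"wz":0,"hand":-1}]' 60; python3 -c "
from h import *
st();s=snap('wrist');save(s,'w11.png');pickle.dump(s,open('w11.pkl','wb'))
g=s['img'];print(g[60,130:390:10].sum(1));print([(v,int(g[v,262].astype(int).sum())) for v in range(80,185,4)]);to(.5155,-.306,.1615,-.05,.40)"
```

```text
t: 21.75
eef_pos: [0.5122, -0.3066, 0.1558]
orientation: [0.984, -0.024, -0.174, -0.004]
wrist_force: [-0.2, -0.1, -3.6]
opening: 0.0235
t 21.75 p [ 0.5122 -0.3066  0.1558] yaw -0.0481 nosedown 0.3499 roll -0.0004 F [-0.22 -0.1  -3.64] M [ 0.03 -0.24  0.03] open 0.0235
[483 469 473 472 587 368 591 591 590 592 595 594 594 596 597 595 590 592
 588 584 579 579 542 479 569 425]
[(80, 598), (84, 595), (88, 594), (92, 593), (96, 594), (100, 594), (104, 593), (108, 592), (112, 591), (116, 591), (120, 591), (124, 591), (128, 561), (132, 495), (136, 499), (140, 563), (144, 589), (148, 550), (152, 473), (156, 469), (160, 469), (164, 436), (168, 368), (172, 375), (176, 374), (180, 371), (184, 376)]
t [ 0.0011 -0.0007 -0.0065] w [ 0.0004 -0.0501  0.0018] |d| 0.007
```

The dish slid about 12 mm and its front now rests on the pan. I'll withdraw the blade horizontally, keeping the tilt, and check where it ends up.

```bash
python3 -m crank '[{"tx":-0.002,"ty":0,"tz":0.0007,"wx":0,"wy":0,"wz":0,"hand":-1},{"tx":-0.005,"ty":0,"tz":0.0018,"wx":0,"wy":0,"wz":0,"hand":-1},{"tx":-0.009,"ty":0,"tz":0.0033,"wx":0,"wy":0,"wz":0,"hand":-1},{"tx":-0.013,"ty":0,"tz":0.0047,"wx":0,"wy":0,"wz":0,"hand":-1},{"tx":-0.017,"ty":0,"tz":0.0062,"wx":0,"wy":0,"wz":0,"hand":-1},{"tx":-0.021,"ty":0,"tz":0.0077,"wx":0,"wy":0,"wz":0,"hand":-1},{"tx":-0.025,"ty":0,"tz":0.0091,"wx":0,"wy":0,"wz":0,"hand":-1},{"tx":-0.028,"ty":0,"tz":0.0102,"wx":0,"wy":0,"wz":0,"hand":-1}]' 60; python3 -c "
from h import *
st();s=snap('wrist');save(s,'w12.png');pickle.dump(s,open('w12.pkl','wb'));P=cloud(s)
for n in('w11','w12'):
  s=pickle.load(open(n+'.pkl','rb'));P=cloud(s);g=s['img']
  print([(v,int(g[v,262].astype(int).sum()),P[v,262,[0,2]].round(3).tolist()) for v in range(0,170,6)])
"
```

```text
t: 22.8
eef_pos: [0.4821, -0.3051, 0.1558]
orientation: [0.984, -0.024, -0.174, -0.004]
wrist_force: [-1.0, 0.2, -3.4]
opening: 0.0237
t 22.8 p [ 0.4821 -0.3051  0.1558] yaw -0.0482 nosedown 0.3499 roll -0.0003 F [-0.96  0.2  -3.37] M [ 0.06 -0.24  0.  ] open 0.0237
[(0, 589, [0.624, 0.089]), (6, 592, [0.622, 0.091]), (12, 592, [0.619, 0.09]), (18, 594, [0.616, 0.091]), (24, 596, [0.614, 0.093]), (30, 594, [0.611, 0.094]), (36, 597, [0.608, 0.095]), (42, 599, [0.605, 0.095]), (48, 597, [0.603, 0.097]), (54, 596, [0.6, 0.098]), (60, 595, [0.597, 0.097]), (66, 597, [0.594, 0.1]), (72, 598, [0.591, 0.1]), (78, 595, [0.589, 0.102]), (84, 595, [0.585, 0.102]), (90, 595, [0.582, 0.104]), (96, 594, [0.58, 0.105]), (102, 591, [0.577, 0.107]), (108, 592, [0.573, 0.106]), (114, 591, [0.57, 0.108]), (120, 591, [0.567, 0.11]), (126, 587, [0.564, 0.11]), (132, 495, [0.562, 0.115]), (138, 507, [0.561, 0.12]), (144, 589, [0.559, 0.122]), (150, 479, [0.547, 0.109]), (156, 469, [0.544, 0.11]), (162, 467, [0.541, 0.113]), (168, 368, [0.542, 0.121])]
[(0, 560, [0.595, 0.093]), (6, 564, [0.592, 0.094]), (12, 564, [0.589, 0.094]), (18, 567, [0.587, 0.095]), (24, 569, [0.584, 0.095]), (30, 572, [0.581, 0.095]), (36, 574, [0.578, 0.096]), (42, 574, [0.576, 0.097]), (48, 574, [0.573, 0.099]), (54, 576, [0.57, 0.098]), (60, 578, [0.567, 0.1]), (66, 575, [0.564, 0.1]), (72, 577, [0.561, 0.101]), (78, 522, [0.558, 0.102]), (84, 518, [0.557, 0.109]), (90, 580, [0.555, 0.112]), (96, 576, [0.552, 0.112]), (102, 502, [0.544, 0.099]), (108, 497, [0.541, 0.102]), (114, 495, [0.537, 0.102]), (120, 495, [0.535, 0.104]), (126, 492, [0.531, 0.105]), (132, 492, [0.527, 0.105]), (138, 486, [0.524, 0.106]), (144, 482, [0.521, 0.108]), (150, 484, [0.517, 0.109]), (156, 478, [0.514, 0.111]), (162, 479, [0.511, 0.112]), (168, 379, [0.513, 0.122])]
```

View pics/w12.png

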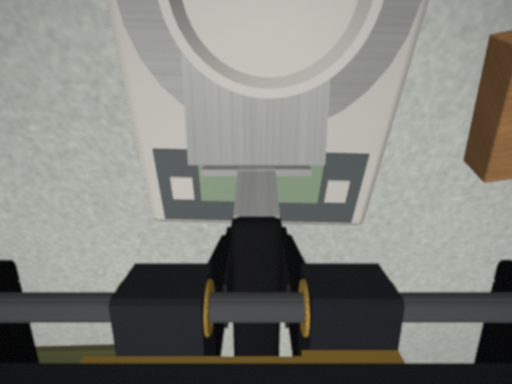

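The picture shows the dish centred laterally on the pan (dish columns 160-382, pan about 120-425), its rear rim at row 97 and still on the tilted blade. I'll continue the withdrawal.

```bash
python3 -m crank '[{"tx":-0.003,"ty":0,"tz":0.0011,"wx":0,"wy":0,"wz":0,"hand":-1},{"tx":-0.008,"ty":0,"tz":0.0029,"wx":0,"wy":0,"wz":0,"hand":-1},{"tx":-0.013,"ty":0,"tz":0.0047,"wx":0,"wy":0,"wz":0,"hand":-1},{"tx":-0.018,"ty":0,"tz":0.0066,"wx":0,"wy":0,"wz":0,"hand":-1},{"tx":-0.023,"ty":0,"tz":0.0084,"wx":0,"wy":0,"wz":0,"hand":-1},{"tx":-0.028,"ty":0,"tz":0.0102,"wx":0,"wy":0,"wz":0,"hand":-1},{"tx":-0.033,"ty":0,"tz":0.012,"wx":0,"wy":0,"wz":0,"hand":-1},{"tx":-0.038,"ty":0,"tz":0.0139,"wx":0,"wy":0,"wz":0,"hand":-1}]' 60; python3 -c "
from h import *
st();s=snap('wrist');save(s,'w13.png');pickle.dump(s,open('w13.pkl','wb'));P=cloud(s)
g=s['img']
print([(v,int(g[v,262].astype(int).sum()),P[v,262,[0,2]].round(3).tolist()) for v in range(0,130,5)])
"
```

```text
t: 23.85
eef_pos: [0.4411, -0.3031, 0.1558]
orientation: [0.984, -0.024, -0.174, -0.004]
wrist_force: [-0.7, -0.3, -2.3]
opening: 0.0237
t 23.85 p [ 0.4411 -0.3031  0.1558] yaw -0.0483 nosedown 0.3503 roll -0.0003 F [-0.69 -0.35 -2.26] M [-0.04 -0.18  0.01] open 0.0237
[(0, 509, [0.553, 0.092]), (5, 514, [0.552, 0.095]), (10, 536, [0.549, 0.095]), (15, 539, [0.547, 0.096]), (20, 529, [0.543, 0.085]), (25, 529, [0.541, 0.085]), (30, 528, [0.538, 0.086]), (35, 525, [0.536, 0.086]), (40, 528, [0.534, 0.088]), (45, 524, [0.531, 0.089]), (50, 523, [0.529, 0.09]), (55, 525, [0.526, 0.091]), (60, 519, [0.524, 0.091]), (65, 522, [0.522, 0.094]), (70, 520, [0.519, 0.094]), (75, 518, [0.517, 0.094]), (80, 512, [0.514, 0.096]), (85, 511, [0.512, 0.097]), (90, 510, [0.509, 0.097]), (95, 508, [0.507, 0.099]), (100, 505, [0.503, 0.099]), (105, 502, [0.501, 0.1]), (110, 498, [0.499, 0.102]), (115, 493, [0.496, 0.101]), (120, 495, [0.493, 0.103]), (125, 491, [0.49, 0.104])]
```

```bash
python3 -m crank '[{"tx":-0.004,"ty":0,"tz":0.0013,"wx":0,"wy":0,"wz":0,"hand":-1},{"tx":-0.01,"ty":0,"tz":0.0035,"wx":0,"wy":0,"wz":0,"hand":-1},{"tx":-0.018,"ty":0,"tz":0.006,"wx":0,"wy":0,"wz":0,"hand":-1},{"tx":-0.028,"ty":0,"tz":0.009,"wx":0,"wy":0,"wz":0,"hand":-1},{"tx":-0.038,"ty":0,"tz":0.01,"wx":0,"wy":0.0,"wz":0,"hand":-1},{"tx":-0.05,"ty":0,"tz":0.005,"wx":0,"wy":0.0,"wz":0,"hand":-1},{"tx":-0.06,"ty":0,"tz":-0.01,"wx":0,"wy":0.1,"wz":0,"hand":-1},{"tx":-0.07,"ty":0,"tz":-0.03,"wx":0,"wy":0.2,"wz":0,"hand":-1}]' 60; python3 -c "
from h import *
st();s=snap('top');pickle.dump(s,open('t3.pkl','wb'));c=snap('scene');pickle.dump(c,open('s3.pkl','wb'))
a=s['img'][150:240,285:365,::-1];b=c['img'][155:245,130:210,::-1]
cv2.imwrite('pics/fin.png',np.hstack([cv2.resize(i,None,fx=5,fy=5,interpolation=cv2.INTER_CUBIC) for i in(a,b)]))"
```

```text
t: 24.9
eef_pos: [0.3846, -0.3002, 0.2088]
orientation: [0.997, -0.024, -0.074, -0.002]
wrist_force: [-0.6, -1.0, -2.3]
opening: 0.0234
t 24.9 p [ 0.3846 -0.3002  0.2088] yaw -0.0482 nosedown 0.1487 roll -0.0005 F [-0.64 -1.03 -2.26] M [ 0.05 -0.02 -0.  ] open 0.0234
```

View pics/fin.png

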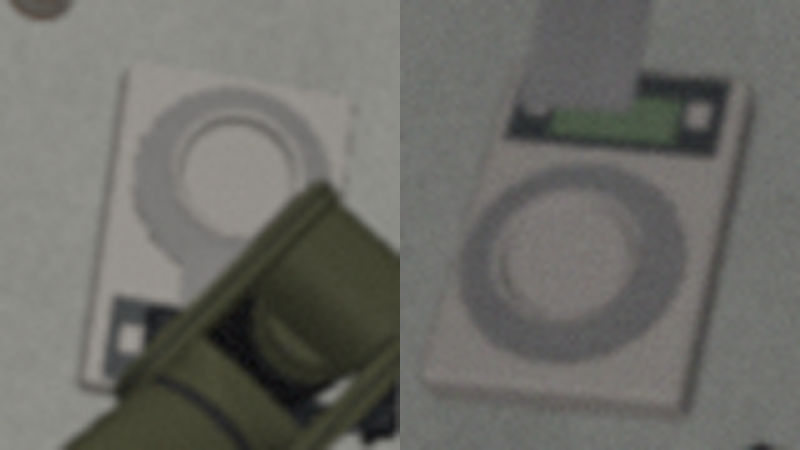

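The blade is out. The dish lies flat with its centre within about 8 mm of the pan centre (scene crop: pan (573,263), dish (567,254) at 0.73 mm/px). I'll carry the lifter back to its free spot.

```bash
python3 -c "
from h import *
to(.4,-.2,.2,-.05,0);to(.52,.04,.15,-.05,0)"; python3 -m crank '[{"tx":0,"ty":-0.025,"tz":0,"wx":0,"wy":0.05,"wz":0,"hand":-1},{"tx":0.002,"ty":-0.065,"tz":0,"wx":0,"wy":0.15,"wz":0,"hand":-1},{"tx":0.01,"ty":-0.11,"tz":0,"wx":0,"wy":0.15,"wz":0,"hand":-1},{"tx":0.03,"ty":-0.155,"tz":0,"wx":0,"wy":0.15,"wz":0,"hand":-1},{"tx":0.05,"ty":-0.2,"tz":0,"wx":0,"wy":0.15,"wz":0,"hand":-1},{"tx":0.07,"ty":-0.245,"tz":0,"wx":0,"wy":0.15,"wz":0,"hand":-1},{"tx":0.09,"ty":-0.29,"tz":0.01,"wx":0,"wy":0.15,"wz":0,"hand":-1},{"tx":0.11,"ty":-0.33,"tz":0.02,"wx":0,"wy":0.15,"wz":0,"hand":-1}]' 60;  python3 -c "
from h import *
st();to(.525,.048,.034,-.05,0)"
```

```text
t [ 0.0115 -0.1024  0.0104] w [ 0.0047  0.1451 -0.0006] |d| 0.104
t [ 0.1252 -0.3484  0.0431] w [ 0.0047  0.1451 -0.0006] |d| 0.373
t: 26.0
eef_pos: [0.5075, 0.0242, 0.1742]
orientation: [1.0, -0.025, 0.001, 0.003]
wrist_force: [0.5, -1.3, -1.7]
opening: 0.0236
t 26.0 p [0.5075 0.0242 0.1742] yaw -0.0492 nosedown -0.003 roll 0.0057 F [ 0.52 -1.3  -1.65] M [-0.06  0.18 -0.05] open 0.0236
t [ 0.0159 -0.0255  0.1401] w [ 0.0057 -0.003   0.0008] |d| 0.143
```

```bash
python3 -m crank '[{"tx":0.005,"ty":-0.01,"tz":0.025,"wx":0.006,"wy":-0.002,"wz":0,"hand":-1},{"tx":0.012,"ty":-0.02,"tz":0.06,"wx":0.006,"wy":-0.002,"wz":0,"hand":-1},{"tx":0.016,"ty":-0.025,"tz":0.095,"wx":0.006,"wy":-0.002,"wz":0,"hand":-1},{"tx":0.016,"ty":-0.025,"tz":0.12,"wx":0.006,"wy":-0.002,"wz":0,"hand":-1},{"tx":0.016,"ty":-0.025,"tz":0.132,"wx":0.006,"wy":-0.002,"wz":0,"hand":-1},{"tx":0.016,"ty":-0.025,"tz":0.137,"wx":0.006,"wy":-0.002,"wz":0,"hand":-1},{"tx":0.016,"ty":-0.025,"tz":0.139,"wx":0.006,"wy":-0.002,"wz":0,"hand":-1},{"tx":0.016,"ty":-0.025,"tz":0.139,"wx":0.006,"wy":-0.002,"wz":0,"hand":-1}]' 60;  python3 -c "
from h import *
st()"
```

```text
t: 27.0
eef_pos: [0.5258, 0.0474, 0.0361]
orientation: [1.0, -0.025, 0.001, -0.0]
wrist_force: [0.8, -0.3, -2.2]
opening: 0.0236
t 27.0 p [0.5258 0.0474 0.0361] yaw -0.0494 nosedown -0.0026 roll -0.0003 F [ 0.8  -0.31 -2.23] M [-0.02  0.15  0.05] open 0.0236
```

Still hanging freely, about 3 mm up. I'll lower until contact.

```bash
python3 -m crank '[{"tx":0,"ty":0,"tz":0.0012,"wx":0,"wy":0,"wz":0,"hand":-1},{"tx":0,"ty":0,"tz":0.0024,"wx":0,"wy":0,"wz":0,"hand":-1},{"tx":0,"ty":0,"tz":0.0036,"wx":0,"wy":0,"wz":0,"hand":-1},{"tx":0,"ty":0,"tz":0.0036,"wx":0,"wy":0,"wz":0,"hand":-1},{"tx":0,"ty":0,"tz":0.0036,"wx":0,"wy":0,"wz":0,"hand":-1},{"tx":0,"ty":0,"tz":0.0036,"wx":0,"wy":0,"wz":0,"hand":-1},{"tx":0,"ty":0,"tz":0.0036,"wx":0,"wy":0,"wz":0,"hand":-1},{"tx":0,"ty":0,"tz":0.0036,"wx":0,"wy":0,"wz":0,"hand":-1}]' 60;  python3 -c "
from h import *
st()"
```

```text
t: 28.0
eef_pos: [0.5259, 0.0474, 0.0325]
orientation: [1.0, -0.025, 0.001, -0.0]
wrist_force: [1.0, -0.5, -2.3]
opening: 0.024
t 28.0 p [0.5259 0.0474 0.0325] yaw -0.0493 nosedown -0.0026 roll -0.0003 F [ 1.   -0.49 -2.27] M [0.08 0.09 0.05] open 0.024
```

```bash
python3 -m crank '[{"tx":0,"ty":0,"tz":0.001,"wx":0,"wy":0,"wz":0,"hand":-1},{"tx":0,"ty":0,"tz":0.0015,"wx":0,"wy":0,"wz":0,"hand":-1},{"tx":0,"ty":0,"tz":0.002,"wx":0,"wy":0,"wz":0,"hand":-1},{"tx":0,"ty":0,"tz":0.002,"wx":0,"wy":0,"wz":0,"hand":-1},{"tx":0,"ty":0,"tz":0.002,"wx":0,"wy":0,"wz":0,"hand":-1},{"tx":0,"ty":0,"tz":0.002,"wx":0,"wy":0,"wz":0,"hand":-1},{"tx":0,"ty":0,"tz":0.002,"wx":0,"wy":0,"wz":0,"hand":-1},{"tx":0,"ty":0,"tz":0.002,"wx":0,"wy":0,"wz":0,"hand":-1}]' 60;  python3 -c "
from h import *
st()"
```

```text
t: 29.0
eef_pos: [0.5263, 0.0475, 0.032]
orientation: [1.0, -0.025, 0.002, -0.0]
wrist_force: [-4.1, 0.2, 6.1]
opening: 0.0236
t 29.0 p [0.5263 0.0475 0.032 ] yaw -0.0492 nosedown -0.0031 roll -0.0003 F [-4.13  0.21  6.08] M [0.03 0.78 0.03] open 0.0236
```

Firm contact. I'll open the gripper and back straight up.

```bash
python3 -m crank '[{"tx":0,"ty":0,"tz":-0.0005,"wx":0,"wy":0,"wz":0,"hand":-1},{"tx":0,"ty":0,"tz":-0.0005,"wx":0,"wy":0,"wz":0,"hand":0.2},{"tx":0,"ty":0,"tz":-0.0005,"wx":0,"wy":0,"wz":0,"hand":0.2},{"tx":0,"ty":0,"tz":-0.0005,"wx":0,"wy":0,"wz":0,"hand":0.2},{"tx":0,"ty":0,"tz":-0.0005,"wx":0,"wy":0,"wz":0,"hand":0.2},{"tx":0,"ty":0,"tz":-0.03,"wx":0,"wy":0,"wz":0,"hand":0.2},{"tx":0,"ty":0,"tz":-0.08,"wx":0,"wy":0,"wz":0,"hand":0.2},{"tx":0,"ty":0,"tz":-0.13,"wx":0,"wy":0,"wz":0,"hand":0.2}]' 60;  python3 -c "
from h import *
st();s=snap('wrist');P=cloud(s)
for u,v in((256,100),(256,60),(235,80),(280,80),(256,190),(256,210)):print(P[v,u].round(4))
c=snap('scene');Q=cloud(c);q=Q[155:245,130:210].reshape(-1,3);r=np.hypot(q[:,0]-.5975,q[:,1]+.318)
a=cv2.inRange(c['img'][155:245,130:210],(0,0,0),(255,255,255))
k=q[(r<.085)&(q[:,2]>.086)&(q[:,2]<.1)];print('rim pts',len(k),(k.min(0)+k.max(0))/2,k.max(0)-k.min(0))
"
```

```text
t: 30.0
eef_pos: [0.5255, 0.0475, 0.1629]
orientation: [1.0, -0.025, 0.001, -0.0]
wrist_force: [0.5, -0.5, -0.8]
opening: 0.0571
t 30.0 p [0.5255 0.0475 0.1629] yaw -0.0492 nosedown -0.0022 roll -0.0002 F [ 0.47 -0.54 -0.82] M [ 0.04 -0.01  0.03] open 0.0571
[0.6003 0.0429 0.0008]
[ 0.6361  0.0411 -0.0007]
[ 0.6195  0.0618 -0.0007]
[6.173e-01 1.940e-02 2.000e-04]
[0.5283 0.0464 0.0606]
[0.5105 0.0473 0.0613]
rim pts 280 [ 0.59990131 -0.32078277  0.09267923] [0.11143123 0.11053029 0.01331719]
```

```bash
python3 -c "
from h import *
robot.finish_job();st()"
```

```text
the job is handed in; nothing more can be done
the job is handed in; nothing more can be done
```

I moved the dish onto the weighing pan, laid the lifter back on the bench, and handed the job in after about 30 s of robot time. No verdict was reported.

**What I did**
- **First grasp:** it slipped about 12 mm because I lifted before the fingers had closed. I set the lifter down and took it again with a full grip.
- **Scooping:** I slid the blade under the dish against the tray's end wall, lifted it slightly nose-up and carried it to the balance.
- **Release:** the dish drifted a few millimetres sideways on the blade during the carry, and I corrected for that before tilting. It slid off between 17 and 20 degrees, and I drew the blade out horizontally.
- **Lifter:** I laid it back on the bench almost exactly where it started.

**Last checks**
- **Dish:** the depth picture puts its centre at (0.600, -0.321) m, about 4 mm from the pan centre I measured at (0.5975, -0.318). The rim measured 111 by 111 mm, and its top is about 17 mm above the pan, so it lies flat. The blade is well clear of it.
- **Lifter:** the blade reads about 0 mm above the bench and its handle top 61 mm, so it lies flat and clear of the tray and balance. The description implies 64 mm for the handle, but the depth readings ran 1 to 2 mm low throughout.
- **Not checked:** I didn't re-measure the bystanders at the end. None was touched as far as the pictures and wrist forces showed.

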